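Open the mixing pen and hold its gate for a bowl change

ROBOT

A 6-joint arm with a two-finger parallel gripper is mounted at the origin on the work surface. World frame = base frame: x ahead of the robot, y to its left, z up, the work surface at z = 0. Lengths are in m, angles in degrees, forces in N, time in s.
With the tool pointing down it reaches from about 0.35 to 0.875 m from the base axis. Payload 4.2 kg.
Tool frame: the origin (TCP) lies on the centre line of the jaws, within the pads' length; the fingertips stand 25 mm ahead of it and the grasp point (between the pads) lies 6 mm ahead of it; z points along the fingers, y is the line along which they close (so a half turn about z gives the same grasp; the last joint's range is limited). The gripper opens to 87 mm and grips with 3 to 60 N. Pads are 19 mm wide; open, the fingers measure 117 mm over their backs; the gripper's body (75 mm by 190 mm) begins 51 mm behind the grasp point.
Start: joints at [84.202, 22.042, 0.453, 0, -68.411, -14.817], TCP at [0.22, 0.585, 0.248] pointing down, gripper open.
Joint ranges: [-179.83, 179.83], [-69.29, 118.12], [-61.27, 80.66], [-181.25, 117.63], [-171.15, -9.14], [-177.46, 177.46]. Speed limits (degrees/s): [159.86, 159.86, 180, 180, 180, 180].

INTERFACE

Orientations are given as a 3x3 rotation matrix whose columns are the frame's x, y, z axes.
In Python, from station import r gives the robot as it stands.
- The arm moves only by the tool move_arm, never from a script. Its argument "series" is a list of rows, each an object with "grip": the opening, from 0 (shut) to 1 (fully open); "xyz": the shift along the tool's x, y, z in mm, a list of three; "angular": the turn, a rotation vector about the tool's x, y, z in rad, a list of three. A call has 1 to 10 rows; each row is the pose to reach, as a shift and turn from the pose commanded when the call began, along the tool's axes at that moment; what a row does not reach only later rows make up. A row lasts 1/10 s, in which the tool goes at most 50 mm and 8.59 degrees, less where a joint would pass 70% of its speed; a pose out of reach is approached as far as the arm can. A call with a gripper value outside its range is refused whole. The fingers move at their own pace and stop on an object; the grip force is fixed at half the most. Time passes only in rows, so rows that repeat a pose let the fingers close. It gives the time, the measured TCP pose, the force, the opening and the grip force at its end, in the units of the state.
- r.sense(): the state, without advancing time (a new reading comes with each control period).
- r.capture(name): name is "scene" or "top"; returns a dict with "img" (420x560x3 uint8, red, green, blue), "camera_matrix" (3x3 intrinsics, pixels), "k1" (the pictures are not rectified: a ray, as slopes to the right and down, at radius r is drawn at 1 + k1 r^2 times it, then the intrinsics apply), "rvec" (rotation vector, rad) and "tvec" (3), from world to camera coordinates, as OpenCV has them. Camera axes: x right, y down, z forward; pixel columns grow to the right and rows downward; lengths in m; the calibration is good to about 2 mm. A picture is of the moment at which its call begins. There is no depth.
- r.finish_job(): hands the job in; it is judged then, once.
The state is a dict: "time_s": time; "joints": joint angles; "joint_velocities": joint speeds; "effort": joint torques, N m; "tcp_pos": TCP position; "ee_rot": TCP orientation; "wrist_force": force on the tool from outside, world axes, zero at the start; "moment": the same for the moment, N m; "gripper_width": opening from 0.0 (shut) to 1.0 (fully open); "gripper_force": force on a finger pad.
Only numpy, scipy, OpenCV 4.12 (cv2) and the standard library are available. Lean on these libraries where they do the work, as an engineer would, in place of code of your own. Each camera call takes 0.05 s, during which the arm holds its last target. There are 200 camera calls.

TASK

Get the mixing pen ready for a bowl change: swing the raised stirrer's arm away from over the pen, round toward your side as far as its stop, then squeeze first the red catch and then the blue catch fully in. Pull the yellow-framed gate by its black grip out past its half-way detent until it stands wide open, about square to the pen's front, and finish still holding the grip there, because the gate swings back when let go. Leave the bowl and all the other things on the bench where they stand.

Things in the scene. Friction and masses are not known exactly. Their poses are not given: they have to be found in the camera images.
- pen: Mixing pen: low fixed splash guard, aluminium and clear panes, 230 deep (x) x 250 wide (y) x 120 high. Origin on the bench under the middle of its front; x points into the pen (away from the robot), y left, z up. Its top rail (x 1 to 31 mm, top z 120) carries the catches; the gate closes the front. A dark block with the detent plunger stands on the left end: x 21 to 89, y 94 to 119, z to 150 mm.
- stirrer_grip (a point): Centre of the top of the stirrer arm's grip: an upright black rubber post, 18 mm across, 56 mm clear above the arm, top 340 mm above the bench, 205 mm from the arm's hinge. The blue motor (66 along the arm x 60 mm, 234 to 320 mm above the bench) sits on the arm, its middle 90 mm from the grip; a disc hangs below it down to 195 mm.
- stirrer_hinge (a point): Point on the upright hinge axis of the stirrer arm, level with stirrer_grip (height 340 mm). The hinge is on a fixed steel stand (22 mm post, top 350 mm) to the right (-y) of the pen.
- stirrer_arm (a joint): Angle of the stirrer arm (rad): near 0 it lies over the pen's catches (starts 0 to 0.35); it grows as the arm swings counter-clockwise seen from above, out before the pen and toward the robot, up to a stop at 1.75. It stays where it is left; about 1 N at the grip moves it.
- red_catch: Red catch on the pen's top rail (red and blue may swap places, 95 mm apart). Origin on the rail (z 120), axes as the pen's. Two upright red lugs, 22 (x) x 10 (y) mm, up to 42 mm above the origin: the fixed heel at y -16 to -6 mm and the slide at y 16 to 26, squeezed in 14 mm to y 2 to 12 (outer width 42 to 28). The slide's steel hook, 42 mm forward (-x) and below 20 mm, bars the gate till in.
- red_heel: The fixed lug of the red catch: 22 x 10 x 38 mm high, origin under its middle, 4 mm above the catch's origin and 11 mm to -y of it. One finger bears on its outer (-y) face during the squeeze.
- red_slide (a joint): Travel of the red catch's slide (m): 0 out (barring the gate), 0.014 fully squeezed in against its stop. Moves against about 4 N of friction and stays where it is left.
- blue_catch: Blue catch: the same as the red one but for its blue lugs.
- blue_heel: The fixed lug of the blue catch, as red_heel.
- blue_slide (a joint): Travel of the blue catch's slide (m), as red_slide.
- gate (a joint): Angle of the gate (rad): 0 shut; grows as it swings out toward the robot, clockwise seen from above, to a stop at 1.65; about 1.57 is square to the front. Sprung shut (0.5 N at the grip near shut, 3 N wide), with a detent hump that begins sharply at 0.42, takes up to about 5 N at the grip, and is passed at 0.85 (crest 0.7). Let go, the gate swings back and may fall right shut.
- gate_hinge (a point): Point on the gate's upright hinge axis, at bench height, at the pen's front left corner.
- gate_grip_top (a point): Centre of the top of the gate's grip: an upright black rubber post, 16 mm across, 75 mm long, top 155 mm above the bench. It stands 47 mm before the gate's middle plane (33 mm clear gap to the gate), 182 mm along the gate from the hinge. A bracket, at most 96 mm above the bench, joins its foot to the gate.
- gate_grip: The gate's grip post: origin at the middle of its lower end, 80 mm above the bench, 75 mm under gate_grip_top.
- bowl: Steel mixing bowl, 124 mm across and 60 high, standing inside the pen. To be left alone.
- jar: Amber jar, 60 mm across, 90 high, standing left of the pen. To be left alone.
- water: Clear water bottle, 72 mm across, 240 high, at the far left. To be left alone.
- wash: White bottle with red cap, 60 mm across, 160 high, at the far right. To be left alone.
- mould: Brass three-gang mould, 75 x 170 x 50 high, right of the stand. To be left alone.
- spare_bowl: Empty steel bowl, 140 mm across, 65 high, on the right. To be left alone.
- spatula: Spatula lying at the left. To be left alone.
- brush: Brush lying at the right. To be left alone.

How it is judged (in metres and radians):
On the way, in this order (a step that is already met when the one before it is completed fails the run):
1. the stirrer arm is swung out to its stop (value of joint stirrer_arm above 1.5 rad), for 0.2 s.
2. the red catch is squeezed fully in between the fingers (value of joint red_slide above 0.012 m and contact force between the fingers and red_heel above 1 N), for 0.1 s.
3. then the blue catch is squeezed fully in between the fingers (value of joint blue_slide above 0.012 m and contact force between the fingers and blue_heel above 1 N), for 0.1 s.
4. the gate is drawn by its grip past the detent (value of joint gate above 0.85 rad and contact force between the fingers and gate_grip above 0.5 N), for 0.1 s.
At the end, for the whole second after the job is handed in: The gate stands still at more than 1.3 rad (75 degrees) with the fingers holding its grip (over 0.5 N), the stirrer arm is out by its stop (over 1.45 rad), both slides are still in (over 11.5 mm), and the bowl, jar and mould are within 30 mm of where they were (value of joint gate above 1.3 rad and velocity of joint gate between -0.1 and 0.1 rad/s and contact force between the fingers and gate_grip above 0.5 N and value of joint stirrer_arm above 1.45 rad and value of joint each of red_slide, blue_slide above 0.0115 m and distance of each of bowl, jar, mould from where it was at the start of the episode below 0.03 m); the arm keeps its last pose, push and grip.
It fails at once if the blue catch is drawn before the red one (value of joint blue_slide above 0.008 m and value of joint red_slide below 0.006 m).
It fails at once if a bystander is shoved more than 30 mm (distance of any of bowl, jar, water, wash, mould, spare_bowl, spatula, brush from where it was at the start of the episode above 0.03 m).
It also fails if it takes over 72 s, if anything falls off the work surface, if the arm or the gripper's body presses on something with over 40 N, if the wrist force passes 120 N, or if a joint passes its speed limit or range.

## Working session

There is one attempt and no reset: what is moved stays moved. The work goes in short steps, Python scripts to look and compute and a tool call to move; the robot and the scene stay as the last step left them, time stands still between calls to the robot, and variables do not carry over. Pictures are saved under pics/ and viewed, at most 10 in all, crops included, and the job is handed in when it is done.

Besides the shell and the picture viewer there is one more tool, called after "Request:" as a command line: name --argument value ..., lists and objects as JSON in quotes. move_arm: Moves the arm, as the interface text tells. Its arguments: {"type":"object","properties":{"series":{"type":"array"}},"required":["series"]}

```bash
ls; mkdir -p pics; cat > h.py <<'E'
import numpy as np, cv2
from station import r
def ray(c,uv):
    K=np.array(c["camera_matrix"]);R=cv2.Rodrigues(np.array(c["rvec"],float))[0];t=np.array(c["tvec"],float).ravel()
    p=cv2.undistortPoints(np.array([[uv]],float),K,np.array([c["k1"],0,0,0,0.]))[0,0]
    return -R.T@t, R.T@np.array([p[0],p[1],1])
def atz(c,uv,z):
    o,d=ray(c,uv); return o+d*(z-o[2])/d[2]
def proj(c,P):
    return cv2.projectPoints(np.array(P,float).reshape(-1,3),np.array(c["rvec"],float),np.array(c["tvec"],float),np.array(c["camera_matrix"]),np.array([c["k1"],0,0,0,0.]))[0][:,0]
def tri(c1,u1,c2,u2):
    A=[];b=[]
    for c,u in((c1,u1),(c2,u2)):
        o,d=ray(c,u);d=d/np.linalg.norm(d);M=np.eye(3)-np.outer(d,d);A.append(M);b.append(M@o)
    return np.linalg.solve(sum(A),sum(b))
E
python3 - <<'E'
from h import *
s=r.sense();print(s)
for n in("scene","top"):
    c=r.capture(n);cv2.imwrite(f"pics/{n}0.png",cv2.resize(c["img"][:,:,::-1],(784,588)));np.save(f"{n}0.npy",c,allow_pickle=True)
    print(n,c["k1"],c["camera_matrix"],-cv2.Rodrigues(np.array(c["rvec"],float))[0].T@np.array(c["tvec"]).ravel())
E
```

```text
pics
{'time_s': 0.0, 'joints': array([ 8.42001228e+01,  2.20913027e+01,  3.79241871e-01, -3.00813668e-02,
       -6.84131834e+01, -1.48183573e+01]), 'joint_velocities': array([ 0.03123342, -0.0273091 ,  0.02482556, -0.00955803, -0.10337341,
       -0.03228665]), 'effort': array([ 3.80142808e-05, -3.90664673e+01,  1.87405086e+01,  4.22010407e+00,
        1.10142879e-02, -1.90279297e-04]), 'tcp_pos': array([0.21984949, 0.58445379, 0.24644736]), 'ee_rot': array([[ 9.35879320e-01, -3.52320024e-01, -7.06587438e-04],
       [-3.52320721e-01, -9.35876911e-01, -2.12535235e-03],
       [ 8.75253220e-05,  2.23801871e-03, -9.99997492e-01]]), 'wrist_force': array([-0.06546589, -0.10856298, -0.06533598]), 'moment': array([ 0.03165491,  0.01528269, -0.00126625]), 'gripper_force': 0.0, 'gripper_width': 0.9961730640493454}
scene -0.14937198847998975 [[493.82304016   0.         293.3347674 ]
 [  0.         493.82304016 204.04139319]
 [  0.           0.           1.        ]] [ 1.40459584 -0.16004325  1.56640873]
top 0.07470944338048525 [[544.88990592   0.         282.31649005]
 [  0.         544.88990592 207.74250419]
 [  0.           0.           1.        ]] [ 0.3955518 -0.1160947  1.7433131]
```

View pics/scene0.png

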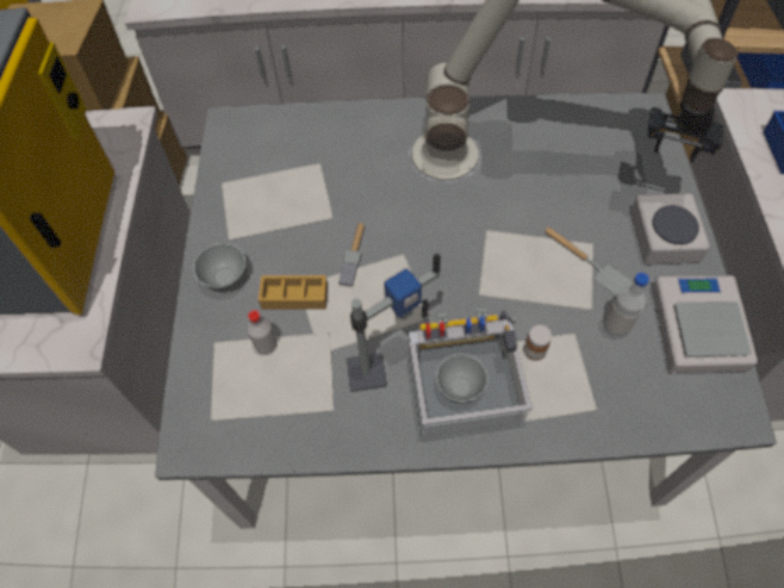

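View pics/top0.png

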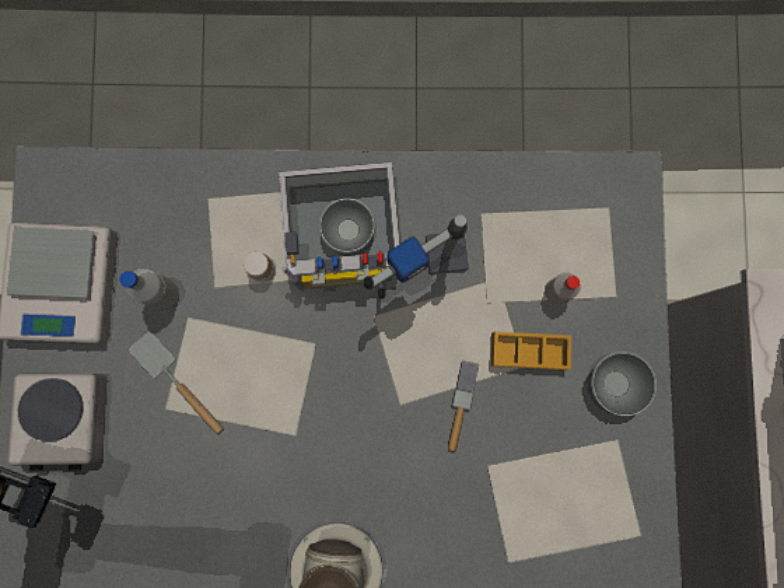

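The scene view shows the pen at about (465,370), the stirrer grip at (437,258) and the gate grip at (425,303). In the top view the stirrer grip is near (368,283) and the gate grip near (382,293). Red is on the right at (373,258) and blue on the left at (328,262). I'll zoom in on both.

```bash
python3 - <<'E'
from h import *
S=np.load("scene0.npy",allow_pickle=True).item();T=np.load("top0.npy",allow_pickle=True).item()
a=S["img"][170:290,240:400];b=T["img"][105:225,190:350]
f=lambda i:cv2.resize(i[:,:,::-1],(800,600),interpolation=cv2.INTER_CUBIC)
cv2.imwrite("pics/zs.png",f(a));cv2.imwrite("pics/zt.png",f(b))
for n,c,(x0,y0,x1,y1) in(("scene",S,(240,170,400,290)),("top",T,(190,105,350,225))):
    h=cv2.cvtColor(c["img"],cv2.COLOR_RGB2HSV)
    for col,m in(("red",((h[...,0]<8)|(h[...,0]>172))&(h[...,1]>140)&(h[...,2]>70)),("blue",(abs(h[...,0].astype(int)-112)<12)&(h[...,1]>130)&(h[...,2]>50)),("yel",(abs(h[...,0].astype(int)-25)<6)&(h[...,1]>150)&(h[...,2]>90)),("blk",(h[...,2]<45))):
        k=np.zeros(m.shape,np.uint8);k[y0:y1,x0:x1]=m[y0:y1,x0:x1]
        N,L,st,ce=cv2.connectedComponentsWithStats(k)
        for i in range(1,N):
            if st[i,4]>7: print(n,col,st[i],ce[i].round(1))
E
```

```text
scene red [304 231   4  10  19] [305.4 236.1]
scene red [314 230   4   9  23] [315.2 234. ]
scene blue [276 193  24  21 311] [287.2 203.5]
scene blue [343 227   3   8  16] [343.8 230.1]
scene blue [333 229   3   7  16] [334.2 232.6]
scene yel [337 227   4   4  11] [338.5 228.6]
scene yel [348 226   7   3  18] [350.9 226.9]
scene yel [318 228  14   5  40] [325.4 230.2]
scene yel [300 231   4   4  13] [301.8 232.6]
scene yel [308 231   5   4  17] [309.7 232.4]
scene blk [310 184   4  10  20] [311.2 188.8]
scene blk [302 216   3   9  14] [303.  219.9]
top red [259 181   4   8  26] [260.3 184.5]
top red [270 180   3   8  23] [271.  183.3]
top blue [277 170  30  28 503] [291.1 183.2]
top blue [238 183   3   8  23] [239.  186.3]
top blue [227 184   4   8  23] [228.1 187.3]
top yel [263 192  11   5  31] [267.3 193.9]
top yel [232 194  23   6 105] [243.1 196.6]
top yel [215 197   9   5  35] [218.6 198.8]
top blk [320 157  13  15  77] [325.3 165.4]
top blk [243 176  19   7  31] [252.3 180.1]
top blk [314 179   8  11  36] [316.7 184.7]
top blk [205 180   8   2  11] [208.5 180.4]
top blk [277 184   3   6   8] [277.8 186.6]
top blk [304 189   5   8  13] [306.  192.2]
top blk [283 193   9   8  24] [286.2 197.9]
top blk [313 193   8   2   9] [316.6 193.9]
top blk [260 198   6   9  46] [262.5 201.8]
top blk [270 206   5   8  36] [272.  209.1]
```

View pics/zs.png

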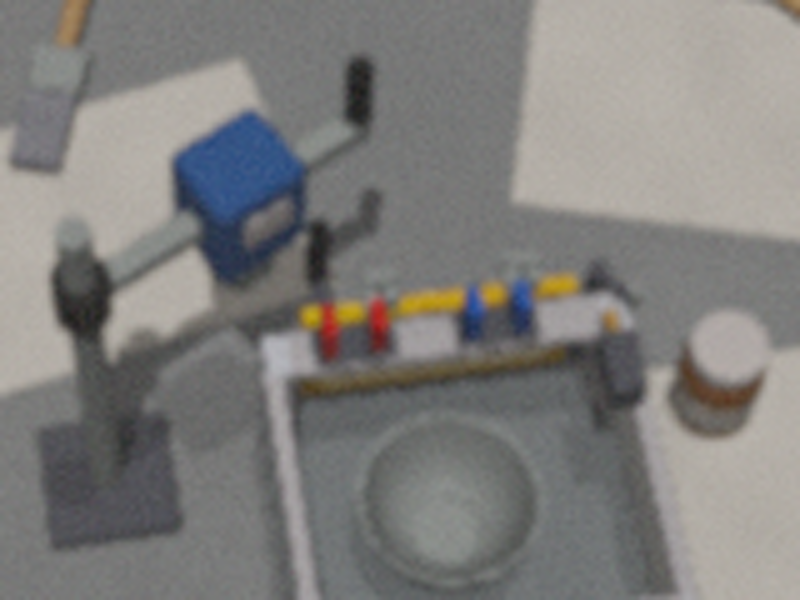

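View pics/zt.png

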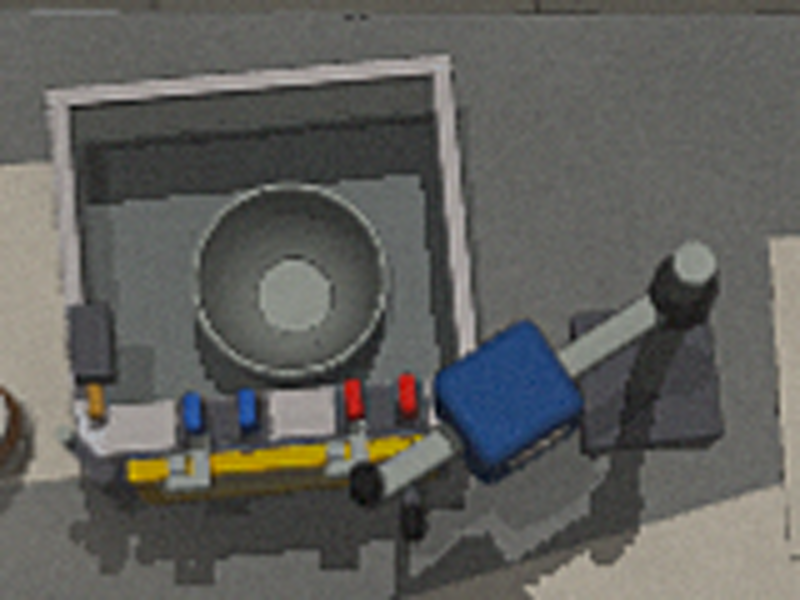

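Zoomed: in the top crop the stirrer grip top is at (366,482), the hinge at (694,262), the gate grip at (412,515), the red lugs at x 353 and 407, and the blue lugs at x 193 and 246. Next I triangulate.

```bash
python3 - <<'E'
from h import *
S=np.load("scene0.npy",allow_pickle=True).item();T=np.load("top0.npy",allow_pickle=True).item()
np.set_printoptions(precision=4,suppress=True)
sg=tri(S,(311.7,183.5),T,(262.7,201.3));print("sgrip",sg,atz(T,(262.7,201.3),.34),atz(S,(311.7,184),.34))
hg=atz(T,(328.5,157.4),.35);print("hinge",hg,atz(S,(240+74/5,170+228/5),.35),np.linalg.norm((sg-hg)[:2]))
gg=tri(S,(303.6,216),T,(272,208.5));print("ggrip",gg,atz(T,(272,208.5),.155),atz(S,(303.6,216),.155))
L={}
for n,u in(("r_heel",(270.8,182.5)),("r_sl",(260.2,183.7)),("b_heel",(239,185.5)),("b_sl",(228.1,186.5))):
    L[n]=atz(T,u,.158)[:2]; print(n,L[n])
for a,b in(("r_heel","r_sl"),("b_heel","b_sl"),("r_heel","b_heel")): print(np.linalg.norm(L[a]-L[b]))
d=L["b_sl"]-L["r_heel"];th=np.arctan2(-d[0],d[1]);print("yaw",np.degrees(th))
for n,u in(("r_heel",(305.4,232.5)),("r_sl",(315.6,231)),("b_heel",(334.2,230)),("b_sl",(344,228.3))): print(n,atz(S,u,.160))
# rail corners top crop: back corners z120
for u in((50,95),(447,62)): print("back corner",atz(T,(190+u[0]/5,105+u[1]/5),.12))
print("left block top", atz(T,(190+92/5,105+340/5),.15))
E
```

```text
sgrip [ 0.5877 -0.0729  0.3283] [ 0.5859 -0.0768  0.34  ] [ 0.5973 -0.0703  0.34  ]
hinge [ 0.7006 -0.2477  0.35  ] [ 0.7032 -0.2397  0.35  ] 0.20808405084866605
ggrip [ 0.5917 -0.0951  0.1406] [ 0.5897 -0.0991  0.155 ] [ 0.6001 -0.0919  0.155 ]
r_heel [ 0.6666 -0.0952]
r_sl [ 0.6628 -0.064 ]
b_heel [ 0.6572 -0.0017]
b_sl [0.654  0.0302]
0.03142151493623293
0.03211620501307162
0.09397221488142951
yaw 5.69444284098418
r_heel [ 0.6643 -0.0899  0.16  ]
r_sl [ 0.6605 -0.0567  0.16  ]
b_heel [0.6598 0.0036 0.16  ]
b_sl [0.6552 0.0359 0.16  ]
back corner [0.8524 0.1217 0.12  ]
back corner [ 0.8748 -0.12    0.12  ]
left block top [0.6955 0.0897 0.15  ]
```

```bash
cat >> h.py <<'E'
def go(pts):
    "pts: (x,y,z,yaw_deg) world targets -> shifts in present tool axes"
    s=r.sense();R=s["ee_rot"];p=s["tcp_pos"];y0=np.degrees(np.arctan2(R[1,0],R[0,0]))
    a=np.radians(y0);Rn=np.array([[np.cos(a),np.sin(a),0],[np.sin(a),-np.cos(a),0],[0,0,-1]])
    print("t",round(s["time_s"],2),"at",(p*1e3).round(1),"yaw",y0.round(1),"q",s["joints"].round(0),"F",np.round(s["wrist_force"],1),"w",round(s["gripper_width"]*87,1),round(s["gripper_force"],1))
    for q in pts:
        d=Rn.T@(np.array(q[:3])-p)*1e3; print(d.round(1),"rz",round(-np.radians((q[3]-y0+180)%360-180),3))
    return s
E
python3 -c "
from h import *
go([(.22,.585,.43,-20.6),(.4,.25,.43,-40),(.50,.08,.43,-56),(.589,-.075,.43,-56.4)])"
```

```text
t 0.1 at [219.9 584.5 246.6] yaw -20.6 q [ 84.  22.   0.  -0. -68. -15.] F [-0.3  0.5 -0.2] w 87.5 0.0
[-1.000e-01 -5.000e-01 -1.834e+02] rz -0.0
[ 286.4  249.6 -183.4] rz 0.338
[ 439.9  373.5 -183.4] rz 0.617
[ 577.8  487.2 -183.4] rz 0.624
```

Request:
move_arm --series '[{"grip":0.6,"xyz":[0,0,-50],"angular":[0,0,0]},{"grip":0.6,"xyz":[0,0,-100],"angular":[0,0,0]},{"grip":0.6,"xyz":[0,0,-150],"angular":[0,0,0]},{"grip":0.6,"xyz":[0,0,-183],"angular":[0,0,0]},{"grip":0.6,"xyz":[35,30,-183],"angular":[0,0,0.1]},{"grip":0.6,"xyz":[70,61,-183],"angular":[0,0,0.2]},{"grip":0.6,"xyz":[106,92,-183],"angular":[0,0,0.3]},{"grip":0.6,"xyz":[142,123,-183],"angular":[0,0,0.4]},{"grip":0.6,"xyz":[178,153,-183],"angular":[0,0,0.5]},{"grip":0.6,"xyz":[214,184,-183],"angular":[0,0,0.6]}]'

```text
time_s: 1.1
tcp_pos: [0.3559, 0.3355, 0.4302]
ee_rot: [[0.571, -0.821, -0.0], [-0.821, -0.571, -0.0], [0.0, 0.0, -1.0]]
wrist_force: [0.9, 0.2, -1.1]
gripper_width: 0.597
gripper_force: 0.0
```

```bash
python3 -c "
from h import *
go([(.589,-.075,.43,-56.4)])"
```

```text
t 1.1 at [355.9 335.5 430.2] yaw -55.2 q [ 62.   4.   2.  -0. -88. -28.] F [ 0.9  0.2 -1.1] w 52.0 0.0
[4.701e+02 4.290e+01 2.000e-01] rz 0.021
```

Request:
move_arm --series '[{"grip":0.6,"xyz":[47,4,0],"angular":[0,0,0.021]},{"grip":0.6,"xyz":[94,8,0],"angular":[0,0,0.021]},{"grip":0.6,"xyz":[141,13,0],"angular":[0,0,0.021]},{"grip":0.6,"xyz":[188,17,0],"angular":[0,0,0.021]},{"grip":0.6,"xyz":[235,21,0],"angular":[0,0,0.021]},{"grip":0.6,"xyz":[282,26,0],"angular":[0,0,0.021]},{"grip":0.6,"xyz":[329,30,0],"angular":[0,0,0.021]},{"grip":0.6,"xyz":[376,34,0],"angular":[0,0,0.021]},{"grip":0.6,"xyz":[423,39,0],"angular":[0,0,0.021]},{"grip":0.6,"xyz":[470,43,0],"angular":[0,0,0.021]}]'

```text
time_s: 2.1
tcp_pos: [0.5904, -0.0741, 0.4301]
ee_rot: [[0.556, -0.831, -0.001], [-0.831, -0.556, 0.0], [-0.001, 0.001, -1.0]]
wrist_force: [0.8, 1.5, 0.2]
gripper_width: 0.601
gripper_force: 0.0
```

```bash
python3 - <<'E'
from h import *
go([(.589,-.075,.43,-56.4)])
ims=[]
s=r.sense();R=s["ee_rot"];p=s["tcp_pos"]
for n in("scene","top"):
    c=r.capture(n);i=c["img"].copy();np.save(n+"1.npy",c,allow_pickle=True)
    P=[p+R@np.array(o) for o in((0,0.026,.025),(0,-.026,.025),(0,0,-.045))]
    u=proj(c,P);print(n,u.round(1).tolist())
    x,y=u.mean(0).astype(int);x0=max(0,x-50);y0=max(0,y-70);print(x0,y0)
    ims.append(cv2.resize(i[y0:y0+140,x0:x0+100,::-1],None,fx=4,fy=4,interpolation=cv2.INTER_CUBIC))
cv2.imwrite("pics/g1.png",np.hstack(ims))
E
```

```text
t 2.1 at [590.4 -74.1 430.1] yaw -56.2 q [  8.  16.  17.  -0. -91.  25.] F [0.8 1.5 0.2] w 52.3 0.0
[-0.   1.7  0.1] rz 0.004
scene [[305.4, 163.6], [316.5, 175.5], [311.6, 154.9]]
261 94
top [[266.7, 204.6], [255.1, 187.3], [260.0, 191.6]]
210 124
```

View pics/g1.png

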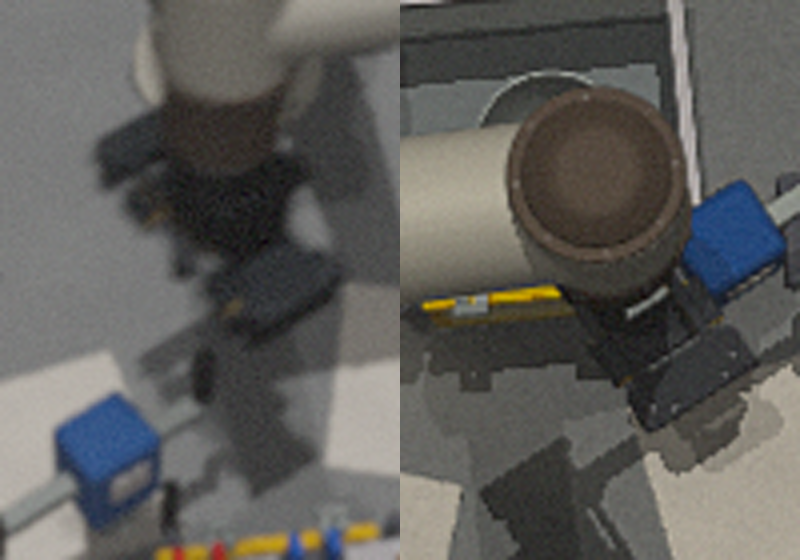

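The fingers straddle the post: the scene crop shows the post at (203,375), below fingers at about (183,265) and (225,310). The calibration agrees to about a pixel. I'll descend, then narrow the opening.

Request:
move_arm --series '[{"grip":0.6,"xyz":[0,1,40],"angular":[0,0,0]},{"grip":0.6,"xyz":[0,1,75],"angular":[0,0,0]},{"grip":0.6,"xyz":[0,1,105],"angular":[0,0,0]},{"grip":0.6,"xyz":[0,1,105],"angular":[0,0,0]},{"grip":0.35,"xyz":[0,1,105],"angular":[0,0,0]},{"grip":0.35,"xyz":[0,1,105],"angular":[0,0,0]},{"grip":0.35,"xyz":[0,1,105],"angular":[0,0,0]}]'

```text
time_s: 2.9
tcp_pos: [0.5899, -0.0726, 0.3278]
ee_rot: [[0.557, -0.831, 0.004], [-0.831, -0.557, 0.0], [0.002, -0.003, -1.0]]
wrist_force: [0.1, -0.1, 0.0]
gripper_width: 0.416
gripper_force: 0.0
```

```bash
python3 - <<'E'
from h import *
H=np.array([.702,-.245])
pts=[]
for k in range(1,11):
    f=np.radians(123.6+7*k); q=H+.205*np.array([np.cos(f),np.sin(f)]); pts.append((*q,.325,-56.4+6.5*k))
go(pts)
E
```

```text
t 2.9 at [589.9 -72.6 327.8] yaw -56.2 q [  9.  16.   4.   0. -77.  25.] F [ 0.1 -0.1  0. ] w 36.2 0.0
[ 2.1 27.   2.8] rz -0.11
[ 6.5 51.6  2.8] rz -0.223
[14.  75.5  2.8] rz -0.336
[24.3 98.4  2.8] rz -0.45
[ 37.3 119.7   2.8] rz -0.563
[ 52.8 139.4   2.8] rz -0.677
[ 70.5 157.    2.8] rz -0.79
[ 90.3 172.3   2.8] rz -0.904
[111.9 185.1   2.8] rz -1.017
[134.8 195.2   2.8] rz -1.131
```

Request:
move_arm --series '[{"grip":0.35,"xyz":[1,13,3],"angular":[0,0,-0.05]},{"grip":0.35,"xyz":[2,27,3],"angular":[0,0,-0.11]},{"grip":0.35,"xyz":[7,52,3],"angular":[0,0,-0.22]},{"grip":0.35,"xyz":[14,75,3],"angular":[0,0,-0.34]},{"grip":0.35,"xyz":[24,98,3],"angular":[0,0,-0.45]},{"grip":0.35,"xyz":[37,120,3],"angular":[0,0,-0.56]},{"grip":0.35,"xyz":[53,139,3],"angular":[0,0,-0.68]},{"grip":0.35,"xyz":[70,157,3],"angular":[0,0,-0.79]},{"grip":0.35,"xyz":[90,172,3],"angular":[0,0,-0.9]},{"grip":0.35,"xyz":[112,185,3],"angular":[0,0,-1.02]}]'

```text
time_s: 3.9
tcp_pos: [0.4976, -0.2694, 0.3243]
ee_rot: [[0.999, 0.044, 0.003], [0.044, -0.999, -0.0], [0.003, 0.0, -1.0]]
wrist_force: [0.8, 1.6, 0.4]
gripper_width: 0.352
gripper_force: 0.8
```

```bash
python3 - <<'E'
from h import *
H=np.array([.702,-.245])
pts=[]
for k in range(1,11):
    f=np.radians(186.6+4*k); q=H+.205*np.array([np.cos(f),np.sin(f)]); pts.append((*q,.325,1+4*k))
s=go(pts)
R=s["ee_rot"];p=s["tcp_pos"]
for n in("scene",):
    c=r.capture(n);cv2.imwrite("pics/s2.png",cv2.resize(c["img"][130:290,180:400,::-1],None,fx=3.5,fy=3.5,interpolation=cv2.INTER_CUBIC))
E
```

```text
t 3.9 at [ 497.6 -269.4  324.3] yaw 2.5 q [-12.  14.  -1.  -0. -76. 105.] F [0.8 1.6 0.4] w 30.6 0.8
[ 2.3 13.4 -0.7] rz -0.043
[ 4.8 27.5 -0.7] rz -0.113
[ 8.2 41.4 -0.7] rz -0.183
[12.7 55.  -0.7] rz -0.252
[18.1 68.3 -0.7] rz -0.322
[24.3 81.1 -0.7] rz -0.392
[31.5 93.5 -0.7] rz -0.462
[ 39.5 105.4  -0.7] rz -0.532
[ 48.3 116.6  -0.7] rz -0.601
[ 57.9 127.3  -0.7] rz -0.671
```

View pics/s2.png

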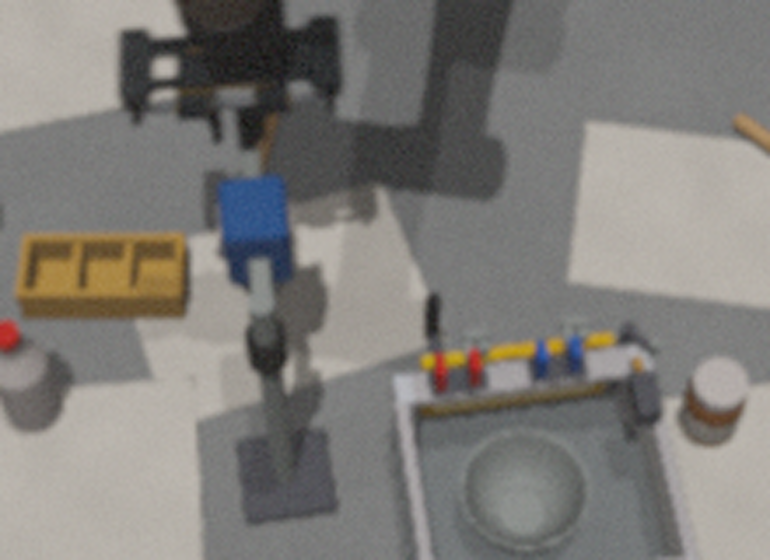

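The picture shows the arm following: the motor is at (255,220), pointing toward the robot, with the post between the fingers. I continue gently to the stop.

Request:
move_arm --series '[{"grip":0.35,"xyz":[2,13,-1],"angular":[0,0,-0.04]},{"grip":0.35,"xyz":[5,27,-1],"angular":[0,0,-0.11]},{"grip":0.35,"xyz":[8,41,-1],"angular":[0,0,-0.18]},{"grip":0.35,"xyz":[13,55,-1],"angular":[0,0,-0.25]},{"grip":0.35,"xyz":[18,68,-1],"angular":[0,0,-0.32]},{"grip":0.35,"xyz":[21,75,-1],"angular":[0,0,-0.36]},{"grip":0.35,"xyz":[24,81,-1],"angular":[0,0,-0.39]}]'

```text
time_s: 4.65
tcp_pos: [0.5253, -0.3491, 0.3246]
ee_rot: [[0.909, 0.417, 0.001], [0.417, -0.909, -0.0], [0.001, 0.001, -1.0]]
wrist_force: [-0.3, 1.2, -0.1]
gripper_width: 0.351
gripper_force: 0.4
```

```bash
python3 - <<'E'
from h import *
H=np.array([.702,-.245])
pts=[]
for k in range(1,9):
    f=np.radians(210+2*k); q=H+.205*np.array([np.cos(f),np.sin(f)]); pts.append((*q,.325,25+2*k))
s=go(pts)
E
```

```text
t 4.65 at [ 525.3 -349.1  324.6] yaw 24.6 q [-19.  20.   9.  -0. -78. 134.] F [-0.3  1.2 -0.1] w 30.5 0.4
[ 0.7  5.3 -0.4] rz -0.041
[ 1.7 12.4 -0.4] rz -0.076
[ 3.  19.4 -0.4] rz -0.111
[ 4.6 26.4 -0.4] rz -0.146
[ 6.3 33.4 -0.4] rz -0.181
[ 8.4 40.2 -0.4] rz -0.216
[10.6 47.  -0.4] rz -0.251
[13.1 53.7 -0.4] rz -0.286
```

Contact is still light (about 1 N), so the stop has not been reached.

Request:
move_arm --series '[{"grip":0.35,"xyz":[1,5,0],"angular":[0,0,-0.04]},{"grip":0.35,"xyz":[2,12,0],"angular":[0,0,-0.07]},{"grip":0.35,"xyz":[3,19,0],"angular":[0,0,-0.11]},{"grip":0.35,"xyz":[4,23,0],"angular":[0,0,-0.13]},{"grip":0.35,"xyz":[5,27,0],"angular":[0,0,-0.15]}]'

```text
time_s: 5.15
tcp_pos: [0.5313, -0.3547, 0.3234]
ee_rot: [[0.833, 0.552, -0.028], [0.553, -0.833, 0.033], [-0.005, -0.043, -0.999]]
wrist_force: [-24.8, 54.7, 17.3]
gripper_width: 0.499
gripper_force: 29.7
```

```bash
python3 - <<'E'
from h import *
H=np.array([.702,-.245])
pts=[]
for k in range(1,9):
    f=np.radians(216+2*k); q=H+.205*np.array([np.cos(f),np.sin(f)]); pts.append((*q,.325,32+1*k))
s=go(pts)
E
```

```text
t 5.15 at [ 531.3 -354.7  323.4] yaw 33.5 q [-20.  22.  12.  -1. -82. 144.] F [-24.8  54.7  17.3] w 43.4 29.7
[-1.5 18.8 -1.6] rz 0.009
[-0.9 25.9 -1.6] rz -0.008
[ 0.1 33.  -1.6] rz -0.025
[ 1.2 40.1 -1.6] rz -0.043
[ 2.7 47.1 -1.6] rz -0.06
[ 4.3 54.1 -1.6] rz -0.078
[ 6.2 61.  -1.6] rz -0.095
[ 8.4 67.8 -1.6] rz -0.113
```

The stop is reached: the wrist force rose to about 60 N. I'm backing off and lifting clear.

Request:
move_arm --series '[{"grip":0.5,"xyz":[-1,-12,0],"angular":[0,0,0]},{"grip":0.6,"xyz":[-2,-26,0],"angular":[0,0,0]},{"grip":0.6,"xyz":[-2,-26,0],"angular":[0,0,0]},{"grip":0.6,"xyz":[-2,-26,-40],"angular":[0,0,0]},{"grip":0.6,"xyz":[-2,-26,-80],"angular":[0,0,0]},{"grip":0.6,"xyz":[-2,-26,-100],"angular":[0,0,0]},{"grip":0.6,"xyz":[-2,-26,-100],"angular":[0,0,0]}]'

```text
time_s: 5.85
tcp_pos: [0.5258, -0.3519, 0.4286]
ee_rot: [[0.837, 0.546, 0.009], [0.546, -0.837, -0.005], [0.005, 0.009, -1.0]]
wrist_force: [0.4, 0.2, -0.3]
gripper_width: 0.598
gripper_force: 0.0
```

```bash
python3 - <<'E'
from h import *
s=go([(.6646,-.0835,.42,5.7),(.6646,-.0835,.25,5.7)])
c=r.capture("top");np.save("top2.npy",c,allow_pickle=True)
h=cv2.cvtColor(c["img"],cv2.COLOR_RGB2HSV);m=((abs(h[...,0].astype(int)-112)<12)&(h[...,1]>130)&(h[...,2]>50)).astype(np.uint8)
N,L,st,ce=cv2.connectedComponentsWithStats(m);print([(st[i].tolist(),atz(c,ce[i],.32).round(3).tolist()) for i in range(1,N) if st[i,4]>100])
E
```

```text
t 5.85 at [ 525.8 -351.9  428.6] yaw 33.1 q [-19.  19.  22.   0. -92. 142.] F [ 0.4  0.2 -0.3] w 52.1 0.0
[ 263.  -148.9    8.6] rz 0.479
[ 263.  -148.9  178.6] rz 0.479
[([85, 194, 13, 11, 112], [0.593, 0.37, 0.32]), ([16, 225, 37, 15, 292], [0.506, 0.509, 0.32])]
```

Request:
move_arm --series '[{"grip":0.85,"xyz":[38,-21,8],"angular":[0,0,0.07]},{"grip":0.85,"xyz":[75,-43,8],"angular":[0,0,0.14]},{"grip":0.85,"xyz":[113,-64,8],"angular":[0,0,0.21]},{"grip":0.85,"xyz":[150,-85,8],"angular":[0,0,0.28]},{"grip":0.85,"xyz":[188,-106,8],"angular":[0,0,0.35]},{"grip":0.85,"xyz":[226,-128,8],"angular":[0,0,0.42]},{"grip":0.85,"xyz":[263,-149,8],"angular":[0,0,0.479]},{"grip":0.85,"xyz":[263,-149,55],"angular":[0,0,0.479]},{"grip":0.85,"xyz":[263,-149,100],"angular":[0,0,0.479]},{"grip":0.85,"xyz":[263,-149,148],"angular":[0,0,0.479]}]'

```text
time_s: 6.9
tcp_pos: [0.6632, -0.0815, 0.2729]
ee_rot: [[0.995, 0.1, -0.001], [0.1, -0.995, 0.0], [-0.001, -0.0, -1.0]]
wrist_force: [0.6, 0.1, -0.5]
gripper_width: 0.851
gripper_force: 0.0
```

```bash
python3 - <<'E'
from h import *
s=go([(.6646,-.0835,.153,5.7)])
ims=[]
R=s["ee_rot"];p=s["tcp_pos"]
for n,(x0,y0) in(("scene",(240,140)),("top",(210,120))):
    c=r.capture(n);np.save(n+"2.npy",c,allow_pickle=True)
    u=proj(c,[p+R@np.array(o) for o in((0,0.037,.025),(0,-.037,.025),(0,.0,.025))]);print(n,u.round(1).tolist(),((u-[x0,y0])*4).round().tolist())
    ims.append(cv2.resize(c["img"][y0:y0+140,x0:x0+100,::-1],None,fx=4,fy=4,interpolation=cv2.INTER_CUBIC))
    h=cv2.cvtColor(c["img"],cv2.COLOR_RGB2HSV)
    m=((abs(h[...,0].astype(int)-112)<12)&(h[...,1]>130)&(h[...,2]>50)).astype(np.uint8)
    N,L,st,ce=cv2.connectedComponentsWithStats(m);print([(st[i].tolist(),atz(c,ce[i],.3).round(3).tolist()) for i in range(1,N) if st[i,4]>100])
cv2.imwrite("pics/g2.png",np.hstack(ims))
E
```

```text
t 6.9 at [663.2 -81.5 272.9] yaw 5.8 q [  7.  26.  10.  -0. -74.  89.] F [ 0.6  0.1 -0.5] w 74.0 0.0
[  1.2   2.1 119.9] rz 0.001
scene [[296.7, 220.2], [320.5, 217.1], [308.6, 218.7]] [[227.0, 321.0], [322.0, 308.0], [275.0, 315.0]]
[([527, 39, 33, 24, 584], [-0.031, 0.913, 0.3]), ([547, 80, 13, 43, 291], [0.229, 0.853, 0.3]), ([225, 185, 24, 22, 301], [0.598, -0.298, 0.3])]
top [[278.7, 177.0], [252.2, 179.5], [265.5, 178.2]] [[275.0, 228.0], [169.0, 238.0], [222.0, 233.0]]
[([334, 184, 29, 29, 490], [0.602, -0.304, 0.3]), ([85, 194, 13, 11, 111], [0.596, 0.377, 0.3]), ([16, 225, 37, 15, 291], [0.508, 0.518, 0.3])]
```

View pics/g2.png

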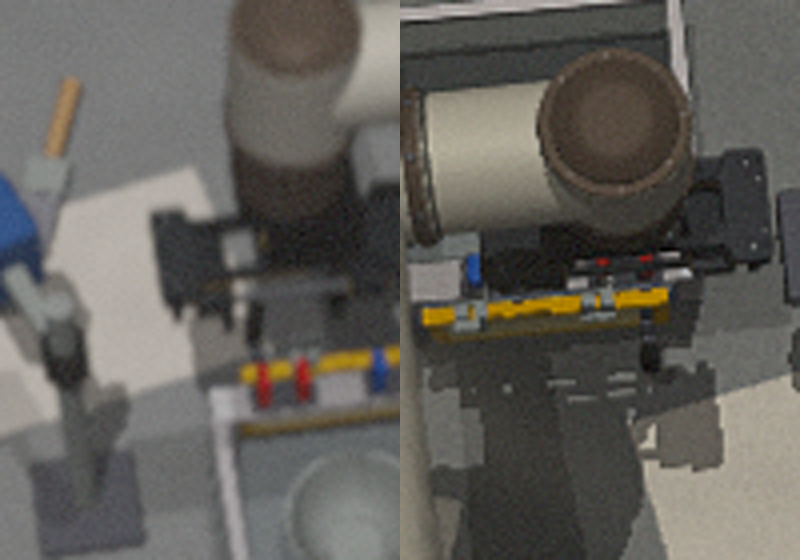

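The stirrer motor is at about (0.60,-0.30), close to its stop. The gripper hangs over the red lugs, which sit at (265,385) and (303,378) in the scene crop. I'll descend fully open, then centre and squeeze.

Request:
move_arm --series '[{"grip":1.0,"xyz":[1,-3,30],"angular":[0,0,0]},{"grip":1.0,"xyz":[1,-3,60],"angular":[0,0,0]},{"grip":1.0,"xyz":[1,-3,80],"angular":[0,0,0]},{"grip":1.0,"xyz":[1,-3,95],"angular":[0,0,0]},{"grip":1.0,"xyz":[1,-3,105],"angular":[0,0,0]},{"grip":1.0,"xyz":[1,-3,112],"angular":[0,0,0]},{"grip":1.0,"xyz":[1,-3,116],"angular":[0,0,0]},{"grip":1.0,"xyz":[1,-3,116],"angular":[0,0,0]}]'

```text
time_s: 7.8
tcp_pos: [0.6643, -0.0789, 0.1599]
ee_rot: [[0.995, 0.1, 0.0], [0.1, -0.995, -0.0], [0.0, 0.0, -1.0]]
wrist_force: [-0.0, 0.0, -0.3]
gripper_width: 1.002
gripper_force: 0.0
```

```bash
python3 - <<'E'
from h import *
s=go([(.6646,-.0835,.155,5.7)])
ims=[]
R=s["ee_rot"];p=s["tcp_pos"]
for n,(x0,y0) in(("scene",(270,180)),("top",(220,150))):
    c=r.capture(n)
    u=proj(c,[p+R@np.array(o) for o in((0,0.0435,.025),(0,-.0435,.025),(0,.0,.025))]);print(n,((u-[x0,y0])*5).round().tolist())
    ims.append(cv2.resize(c["img"][y0:y0+80,x0:x0+80,::-1],None,fx=5,fy=5,interpolation=cv2.INTER_CUBIC))
cv2.imwrite("pics/g3.png",np.hstack(ims))
E
```

```text
t 7.8 at [664.3 -78.9 159.9] yaw 5.7 q [  7.  30.   0.   0. -60.  89.] F [-0.   0.  -0.3] w 87.1 0.0
[-0.1  4.6  4.9] rz 0.001
scene [[127.0, 289.0], [259.0, 271.0], [193.0, 280.0]]
top [[300.0, 166.0], [155.0, 180.0], [227.0, 173.0]]
```

View pics/g3.png

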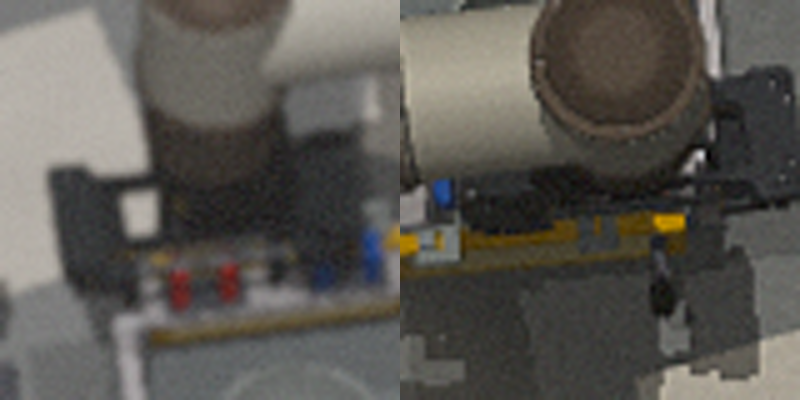

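Both red lugs, at (180,290) and (230,283) in the scene crop, lie well between the fingers, which stand near x=130 and x=275. I lower 5 mm, shift 5 mm toward the heel and close.

Request:
move_arm --series '[{"grip":1.0,"xyz":[0,5,5],"angular":[0,0,0]},{"grip":0.6,"xyz":[0,5,5],"angular":[0,0,0]},{"grip":0.45,"xyz":[0,5,5],"angular":[0,0,0]},{"grip":0.25,"xyz":[0,5,5],"angular":[0,0,0]},{"grip":0.25,"xyz":[0,5,5],"angular":[0,0,0]},{"grip":0.25,"xyz":[0,5,5],"angular":[0,0,0]},{"grip":0.25,"xyz":[0,5,5],"angular":[0,0,0]},{"grip":0.25,"xyz":[0,5,5],"angular":[0,0,0]}]'

```text
time_s: 8.7
tcp_pos: [0.6644, -0.0828, 0.1546]
ee_rot: [[0.995, 0.1, -0.0], [0.1, -0.995, 0.001], [0.0, -0.001, -1.0]]
wrist_force: [-0.1, 4.9, 1.1]
gripper_width: 0.451
gripper_force: 2.2
```

```bash
python3 - <<'E'
from h import *
go([(.6646,-.0835,.155,5.7)])
E
```

```text
t 8.7 at [664.4 -82.8 154.6] yaw 5.8 q [  7.  30.   0.  -0. -60.  89.] F [-0.1  4.9  1.1] w 39.2 2.2
[ 0.1  0.7 -0.4] rz 0.001
```

Request:
move_arm --series '[{"grip":0.25,"xyz":[0,0,0],"angular":[0,0,0]},{"grip":0.25,"xyz":[0,0,0],"angular":[0,0,0]},{"grip":0.25,"xyz":[0,0,0],"angular":[0,0,0]},{"grip":0.25,"xyz":[0,0,0],"angular":[0,0,0]},{"grip":0.25,"xyz":[0,0,0],"angular":[0,0,0]}]'

```text
time_s: 9.2
tcp_pos: [0.6646, -0.0849, 0.1546]
ee_rot: [[0.995, 0.1, 0.0], [0.1, -0.995, -0.001], [0.0, 0.001, -1.0]]
wrist_force: [1.2, -5.4, -0.8]
gripper_width: 0.321
gripper_force: 30.0
```

```bash
python3 - <<'E'
from h import *
go([(.6646,-.0835,.155,5.7)])
E
```

```text
t 9.2 at [664.6 -84.9 154.6] yaw 5.7 q [  7.  30.   0.   0. -60.  89.] F [ 1.2 -5.4 -0.8] w 27.9 30.0
[ 0.1 -1.4 -0.4] rz 0.0
```

The red catch is fully in: width 27.9 mm with 30 N on the pads. Now the blue one, 95 mm further along the rail.

Request:
move_arm --series '[{"grip":1.0,"xyz":[0,0,0],"angular":[0,0,0]},{"grip":1.0,"xyz":[0,0,0],"angular":[0,0,0]},{"grip":1.0,"xyz":[0,0,-5],"angular":[0,0,0]},{"grip":1.0,"xyz":[0,0,-40],"angular":[0,0,0]},{"grip":1.0,"xyz":[0,-25,-60],"angular":[0,0,0]},{"grip":1.0,"xyz":[0,-60,-60],"angular":[0,0,0]},{"grip":1.0,"xyz":[0,-99,-60],"angular":[0,0,0]},{"grip":1.0,"xyz":[0,-99,-60],"angular":[0,0,0]},{"grip":1.0,"xyz":[0,-99,-30],"angular":[0,0,0]},{"grip":1.0,"xyz":[0,-99,-10],"angular":[0,0,0]}]'

```text
time_s: 10.2
tcp_pos: [0.6542, 0.0154, 0.164]
ee_rot: [[0.995, 0.101, -0.0], [0.101, -0.995, 0.001], [0.0, -0.001, -1.0]]
wrist_force: [0.2, -0.4, -0.5]
gripper_width: 0.991
gripper_force: 0.0
```

```bash
python3 - <<'E'
from h import *
go([(.6552,.0096,.155,5.7)])
E
```

```text
t 10.2 at [654.2  15.4 164. ] yaw 5.8 q [ 15.  29.  -2.  -0. -60.  80.] F [ 0.2 -0.4 -0.5] w 86.2 0.0
[0.4 5.9 9. ] rz 0.002
```

Request:
move_arm --series '[{"grip":1.0,"xyz":[0,5,9],"angular":[0,0,0]},{"grip":0.6,"xyz":[0,5,9],"angular":[0,0,0]},{"grip":0.25,"xyz":[0,5,9],"angular":[0,0,0]},{"grip":0.25,"xyz":[0,5,9],"angular":[0,0,0]},{"grip":0.25,"xyz":[0,5,9],"angular":[0,0,0]},{"grip":0.25,"xyz":[0,5,9],"angular":[0,0,0]},{"grip":0.25,"xyz":[0,5,9],"angular":[0,0,0]},{"grip":0.25,"xyz":[0,5,9],"angular":[0,0,0]},{"grip":0.25,"xyz":[0,5,9],"angular":[0,0,0]},{"grip":0.25,"xyz":[0,5,9],"angular":[0,0,0]}]'

```text
time_s: 11.2
tcp_pos: [0.6555, 0.0096, 0.1562]
ee_rot: [[0.995, 0.1, 0.001], [0.1, -0.995, -0.0], [0.001, 0.001, -1.0]]
wrist_force: [0.3, 1.4, 3.7]
gripper_width: 0.316
gripper_force: 30.0
```

```bash
python3 - <<'E'
from h import *
go([(.6552,.0096,.155,5.7)])
E
```

```text
t 11.2 at [655.5   9.6 156.2] yaw 5.7 q [ 15.  29.  -2.   0. -59.  81.] F [0.3 1.4 3.7] w 27.5 30.0
[-0.3 -0.1  1.2] rz 0.001
```

Blue is fully in as well: 27.5 mm and 30 N. Next I release it, lift, and move above the gate grip, which I estimate at (0.597,-0.0955).

Request:
move_arm --series '[{"grip":0.25,"xyz":[0,0,0],"angular":[0,0,0]},{"grip":0.8,"xyz":[0,0,0],"angular":[0,0,0]},{"grip":0.8,"xyz":[0,0,0],"angular":[0,0,0]},{"grip":0.8,"xyz":[0,0,-10],"angular":[0,0,0]},{"grip":0.8,"xyz":[0,0,-50],"angular":[0,0,0]},{"grip":0.8,"xyz":[0,0,-80],"angular":[0,0,0]},{"grip":0.7,"xyz":[-23,33,-80],"angular":[0,0,0]},{"grip":0.7,"xyz":[-46,66,-80],"angular":[0,0,0]},{"grip":0.7,"xyz":[-69,99,-80],"angular":[0,0,0]},{"grip":0.7,"xyz":[-69,99,-80],"angular":[0,0,0]}]'

```text
time_s: 12.2
tcp_pos: [0.5939, -0.0993, 0.2364]
ee_rot: [[0.995, 0.096, -0.001], [0.096, -0.995, -0.001], [-0.001, 0.001, -1.0]]
wrist_force: [0.0, -0.0, -0.1]
gripper_width: 0.698
gripper_force: 0.0
```

```bash
python3 - <<'E'
from h import *
s=go([(.597,-.0955,.131,5.7)])
ims=[]
R=s["ee_rot"];p=s["tcp_pos"]
for n,(x0,y0) in(("scene",(260,150)),("top",(220,140))):
    c=r.capture(n)
    u=proj(c,[(.597,-.0955,.155),p+[0,0,-.025]]);print(n,((u-[x0,y0])*4).round().tolist())
    ims.append(cv2.resize(c["img"][y0:y0+100,x0:x0+100,::-1],None,fx=4,fy=4,interpolation=cv2.INTER_CUBIC))
cv2.imwrite("pics/g4.png",np.hstack(ims))
E
```

```text
t 12.2 at [593.9 -99.3 236.4] yaw 5.5 q [  6.  20.  -4.   0. -66.  90.] F [ 0.  -0.  -0.1] w 60.7 0.0
[  3.5  -3.5 105.4] rz -0.004
scene [[170.0, 261.0], [166.0, 223.0]]
top [[203.0, 264.0], [207.0, 259.0]]
```

View pics/g4.png

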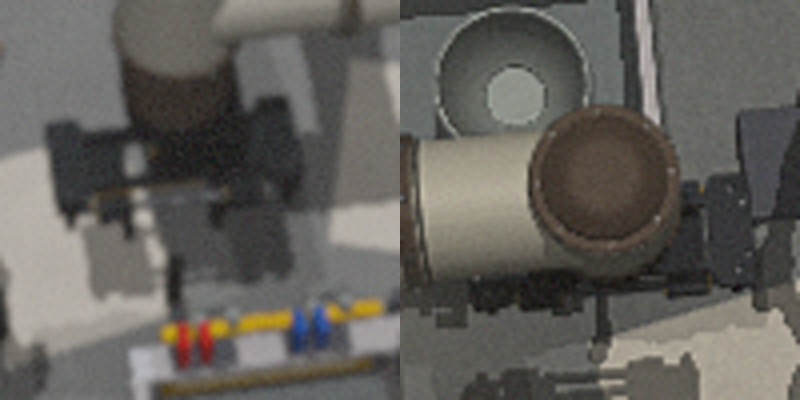

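The scene crop shows both catches squeezed in. The gate post, with its top at about (175,258), lies midway between the fingers at x≈125 and x≈222, so I descend and grip.

Request:
move_arm --series '[{"grip":0.7,"xyz":[3,-3,30],"angular":[0,0,0]},{"grip":0.7,"xyz":[3,-3,60],"angular":[0,0,0]},{"grip":0.7,"xyz":[3,-3,85],"angular":[0,0,0]},{"grip":0.7,"xyz":[3,-3,103],"angular":[0,0,0]},{"grip":0.5,"xyz":[3,-3,103],"angular":[0,0,0]},{"grip":0.1,"xyz":[3,-3,103],"angular":[0,0,0]},{"grip":0.1,"xyz":[3,-3,103],"angular":[0,0,0]},{"grip":0.1,"xyz":[3,-3,103],"angular":[0,0,0]},{"grip":0.1,"xyz":[3,-3,103],"angular":[0,0,0]},{"grip":0.1,"xyz":[3,-3,103],"angular":[0,0,0]}]'

```text
time_s: 13.3
tcp_pos: [0.599, -0.0932, 0.1334]
ee_rot: [[0.995, 0.101, 0.0], [0.101, -0.995, -0.001], [0.0, 0.001, -1.0]]
wrist_force: [-2.5, -14.1, -0.0]
gripper_width: 0.242
gripper_force: 6.6
```

```bash
cat > gate.py <<'E'
import sys
from h import *
def gate(G,th0,ths,z=.133,y0=5.7,k=1.0):
    "G: grip post now, at angle th0; hinge from the pen axes"
    a=np.radians(5.7);X=np.array([np.cos(a),np.sin(a)]);Y=np.array([-X[1],X[0]])
    rot=lambda t:np.array([[np.cos(t),np.sin(t)],[-np.sin(t),np.cos(t)]])
    v=-.047*X-.182*Y; H=G-rot(th0)@v; print("hinge",H)
    return [(*(H+rot(t)@v),z,y0-k*np.degrees(t)) for t in ths]
E
python3 - <<'E'
from gate import *
s=r.sense();p=s["tcp_pos"]
go(gate(p[:2],0,[.06,.12,.18,.24,.3,.36,.42]))
E
```

```text
hinge [0.62768615 0.09258051]
t 13.3 at [599.  -93.2 133.4] yaw 5.8 q [  6.  26. -11.   0. -53.  89.] F [ -2.5 -14.1  -0. ] w 21.1 6.6
[-10.8  -3.2   0.4] rz 0.061
[-21.4  -7.    0.4] rz 0.121
[-31.8 -11.4   0.4] rz 0.181
[-41.9 -16.4   0.4] rz 0.241
[-51.7 -22.1   0.4] rz 0.301
[-61.1 -28.3   0.4] rz 0.361
[-70.1 -35.1   0.4] rz 0.421
```

Request:
move_arm --series '[{"grip":0.1,"xyz":[0,2,0],"angular":[0,0,0]},{"grip":0.1,"xyz":[0,3,0],"angular":[0,0,0]},{"grip":0.1,"xyz":[0,3,0],"angular":[0,0,0]},{"grip":0.1,"xyz":[0,3,0],"angular":[0,0,0]}]'

```text
time_s: 13.7
tcp_pos: [0.5995, -0.096, 0.1333]
ee_rot: [[0.995, 0.1, 0.001], [0.1, -0.995, -0.001], [0.0, 0.001, -1.0]]
wrist_force: [-0.1, -4.4, 4.1]
gripper_width: 0.176
gripper_force: 30.0
```

```bash
python3 - <<'E'
from gate import *
s=r.sense();p=s["tcp_pos"]
go(gate(p[:2],0,[.06,.12,.18,.24,.3,.36,.42]))
E
```

```text
hinge [0.62818142 0.08976226]
t 13.7 at [599.5 -96.  133.3] yaw 5.8 q [  6.  26. -11.   0. -53.  90.] F [-0.1 -4.4  4.1] w 15.3 30.0
[-10.8  -3.2   0.3] rz 0.061
[-21.4  -7.    0.3] rz 0.121
[-31.8 -11.4   0.3] rz 0.181
[-41.9 -16.4   0.3] rz 0.241
[-51.7 -22.1   0.3] rz 0.301
[-61.1 -28.3   0.3] rz 0.361
[-70.1 -35.1   0.3] rz 0.421
```

The post is gripped: about 16 mm wide with 30 N. I draw the gate slowly to about 0.36 rad.

Request:
move_arm --series '[{"grip":0.1,"xyz":[-5,-1,0],"angular":[0,0,0.03]},{"grip":0.1,"xyz":[-11,-3,0],"angular":[0,0,0.06]},{"grip":0.1,"xyz":[-21,-7,0],"angular":[0,0,0.12]},{"grip":0.1,"xyz":[-32,-11,0],"angular":[0,0,0.18]},{"grip":0.1,"xyz":[-42,-16,0],"angular":[0,0,0.24]},{"grip":0.1,"xyz":[-52,-22,0],"angular":[0,0,0.3]},{"grip":0.1,"xyz":[-61,-28,0],"angular":[0,0,0.36]},{"grip":0.1,"xyz":[-61,-28,0],"angular":[0,0,0.36]}]'

```text
time_s: 14.5
tcp_pos: [0.5338, -0.0743, 0.1332]
ee_rot: [[0.966, -0.258, -0.002], [-0.258, -0.966, -0.001], [-0.002, 0.002, -1.0]]
wrist_force: [-3.0, -8.0, 5.8]
gripper_width: 0.173
gripper_force: 30.0
```

```bash
python3 - <<'E'
from gate import *
go(gate(np.array([.5995,-.096]),0,[.36,.44,.52,.6,.68,.76,.84,.92,1.0,1.08]))
E
```

```text
hinge [0.62819142 0.08976814]
t 14.5 at [533.8 -74.3 133.2] yaw -14.9 q [  9.  20. -21.   0. -49.  66.] F [-3.  -8.   5.8] w 15.1 30.0
[ 1.9 -0.9  0.2] rz -0.0
[-12.5  -5.2   0.2] rz 0.08
[-26.5 -10.7   0.2] rz 0.16
[-40.  -17.2   0.2] rz 0.24
[-52.9 -24.9   0.2] rz 0.32
[-65.2 -33.5   0.2] rz 0.4
[-76.8 -43.1   0.2] rz 0.48
[-87.6 -53.6   0.2] rz 0.56
[-97.5 -64.9   0.2] rz 0.64
[-106.4  -77.     0.2] rz 0.72
```

Forces are modest, so the gate is following. I pull on through the detent.

Request:
move_arm --series '[{"grip":0.1,"xyz":[-7,-1,0],"angular":[0,0,0.04]},{"grip":0.1,"xyz":[-13,-3,0],"angular":[0,0,0.08]},{"grip":0.1,"xyz":[-27,-8,0],"angular":[0,0,0.16]},{"grip":0.1,"xyz":[-40,-15,0],"angular":[0,0,0.24]},{"grip":0.1,"xyz":[-53,-23,0],"angular":[0,0,0.32]},{"grip":0.1,"xyz":[-65,-31,0],"angular":[0,0,0.4]},{"grip":0.1,"xyz":[-77,-41,0],"angular":[0,0,0.48]},{"grip":0.1,"xyz":[-88,-52,0],"angular":[0,0,0.56]},{"grip":0.1,"xyz":[-98,-63,0],"angular":[0,0,0.64]}]'

```text
time_s: 15.4
tcp_pos: [0.4542, 0.0114, 0.1331]
ee_rot: [[0.619, -0.786, -0.006], [-0.786, -0.619, -0.003], [-0.001, 0.006, -1.0]]
wrist_force: [-6.2, -5.2, 12.1]
gripper_width: 0.177
gripper_force: 30.0
```

```bash
python3 - <<'E'
from gate import *
go(gate(np.array([.5995,-.096]),0,[1.0,1.08,1.16,1.24,1.32,1.4,1.48,1.54]))
E
```

```text
hinge [0.62819142 0.08976814]
t 15.4 at [454.2  11.4 133.1] yaw -51.8 q [ 22.  13. -32.   0. -46.  16.] F [-6.2 -5.2 12.1] w 15.4 30.0
[-0.3 -3.   0.1] rz -0.003
[-14.7  -7.3   0.1] rz 0.077
[-28.8 -12.8   0.1] rz 0.157
[-42.3 -19.3   0.1] rz 0.237
[-55.3 -26.9   0.1] rz 0.317
[-67.6 -35.5   0.1] rz 0.397
[-79.2 -45.1   0.1] rz 0.477
[-87.4 -52.8   0.1] rz 0.537
```

Request:
move_arm --series '[{"grip":0.1,"xyz":[-8,-1,-1],"angular":[0,0,0.04]},{"grip":0.1,"xyz":[-15,-4,-1],"angular":[0,0,0.08]},{"grip":0.1,"xyz":[-29,-9,-1],"angular":[0,0,0.16]},{"grip":0.1,"xyz":[-42,-15,-1],"angular":[0,0,0.24]},{"grip":0.1,"xyz":[-55,-23,-1],"angular":[0,0,0.32]},{"grip":0.1,"xyz":[-68,-32,-1],"angular":[0,0,0.4]},{"grip":0.1,"xyz":[-79,-41,-1],"angular":[0,0,0.48]},{"grip":0.1,"xyz":[-85,-47,-1],"angular":[0,0,0.52]},{"grip":0.1,"xyz":[-85,-47,-1],"angular":[0,0,0.52]}]'

```text
time_s: 16.3
tcp_pos: [0.4383, 0.108, 0.1332]
ee_rot: [[0.15, -0.989, -0.006], [-0.989, -0.15, -0.002], [0.001, 0.007, -1.0]]
wrist_force: [-8.0, -2.6, 8.4]
gripper_width: 0.175
gripper_force: 30.0
```

```bash
python3 - <<'E'
from gate import *
s=go(gate(np.array([.5995,-.096]),0,[1.5,1.57]))
ims=[]
for n,(x0,y0,w,h) in(("scene",(200,100,200,190)),("top",(180,110,200,190))):
    c=r.capture(n)
    ims.append(cv2.resize(c["img"][y0:y0+h,x0:x0+w,::-1],(400,380),interpolation=cv2.INTER_CUBIC))
cv2.imwrite("pics/g5.png",np.hstack(ims))
E
```

```text
hinge [0.62819142 0.08976814]
t 16.3 at [438.3 108.  133.2] yaw -81.4 q [ 35.  13. -32.  -0. -46. -26.] F [-8.  -2.6  8.4] w 15.2 30.0
[ 3.1 -2.1  0.2] rz -0.02
[-9.6 -5.6  0.2] rz 0.05
```

View pics/g5.png

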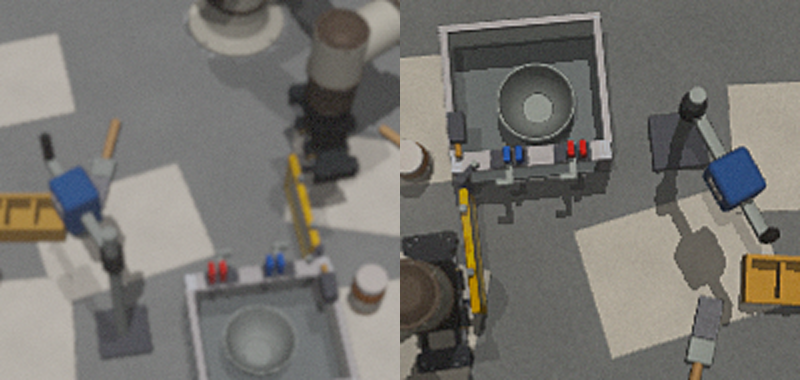

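The gate (yellow) stands about square to the front with the gripper on its grip. Both catches are in, the stirrer is at its stop, and the bowl, jar and mould are in place. I let it settle briefly and hand in.

Request:
move_arm --series '[{"grip":0.1,"xyz":[0,0,0],"angular":[0,0,0]},{"grip":0.1,"xyz":[0,0,0],"angular":[0,0,0]},{"grip":0.1,"xyz":[0,0,0],"angular":[0,0,0]}]'

```text
time_s: 16.7
tcp_pos: [0.4382, 0.1072, 0.1332]
ee_rot: [[0.15, -0.989, -0.006], [-0.989, -0.15, -0.002], [0.001, 0.006, -1.0]]
wrist_force: [-8.0, -2.2, 8.7]
gripper_width: 0.175
gripper_force: 30.0
```

```bash
python3 -c "
from h import *
go([]); print(r.finish_job())"
```

```text
t 16.7 at [438.2 107.2 133.2] yaw -81.4 q [ 34.  13. -32.  -0. -46. -26.] F [-8.  -2.2  8.7] w 15.3 30.0
the job is handed in; nothing more can be done
None
```

I handed the job in at about 17 s: stirrer swung to its stop, red then blue catch squeezed fully in, and the gate held by its grip at about 1.5 rad; no verdict came back.

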